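Tip three chilling balls from the scoop

TASK

Pick up the wooden scoop by its handle, hold it over the white bowl and tip it gradually until exactly three of its five steel chilling balls have dropped into the bowl, keeping the other two in the scoop (each one that leaves makes the scoop lighter). Then level it, stand it upright in the middle of the cork mat and let go. Do not touch the balls with the fingers, and leave the bowl, jars, tin and pepper mill where they stand.

Things in the scene. Friction and masses are not known exactly. Their poses are not given: they have to be found in the camera images.
- scoop: Open boat-shaped wooden scoop, about 0.2 kg empty. Origin: centre of its foot's underside (foot 52 mm along x, 80 along y), z up. The trough runs along y, 36 mm wide inside (x); its floor is an arc of radius 70 mm about a line along x at z = 80 mm, ending in equal open lips at y = +66 and -66 mm. Walls 4 mm, side tops at z = 60 mm. Its handle points along -x. Five steel balls start in a touching row in it.
- scoop_handle (a point): Point to grip: on the centre line of the scoop's wooden handle, at scoop x = -65, y = 0, z = 47 mm; axes as the scoop's. The handle is a straight bar from x = -22 to -115 mm, 14 mm wide (y), 18 mm tall.
- lip_left (a point): Middle of the scoop's lip at its +y end (y = +66, z = 56 mm in the scoop's frame). Tipping slowly about the handle's line (x) drops balls over the lower lip one at a time: none below about 20 degrees, the first two near 33 to 40 degrees (sometimes close together), the third near 48, the fourth near 58, give or take a few degrees with friction and speed.
- lip_right (a point): Middle of the scoop's lip at its -y end (y = -66, z = 56 mm in the scoop's frame); works like the other lip. Each drop lightens the scoop by 0.6 N; the rest take about half a second to settle.
- trough (a point): Point on the scoop's mid-plane 20 mm above the lowest spot of the trough's floor: scoop x = 0, y = 0, z = 30 mm.
- ball0: One of five alike polished steel balls (drink chillers), slippery, 29 mm across, 60 g (0.6 N). Origin at its centre.
- ball1: One of five alike polished steel balls (drink chillers), slippery, 29 mm across, 60 g (0.6 N). Origin at its centre.
- ball2: One of five alike polished steel balls (drink chillers), slippery, 29 mm across, 60 g (0.6 N). Origin at its centre.
- ball3: One of five alike polished steel balls (drink chillers), slippery, 29 mm across, 60 g (0.6 N). Origin at its centre.
- ball4: One of five alike polished steel balls (drink chillers), slippery, 29 mm across, 60 g (0.6 N). Origin at its centre.
- bowl: White bowl, loose, 0.5 kg: rim 150 mm across, 55 mm high, foot 67 mm across, inner floor at z = 5 mm. Origin: centre of the underside.
- bowl_mid (a point): Point on the bowl's axis 20 mm above its underside, inside it.
- mat: Round cork mat, fixed, 170 mm across, 8 mm thick. Origin: centre of its underside, so its top is at z = 8 mm.
- mill: Bystander: dark wooden pepper mill, 54 mm across, 160 mm tall. Origin: centre of the underside.
- tin: Bystander: food tin, 74 mm across, 105 mm tall. Origin: centre of the underside.
- spice: Bystander: small spice jar, 46 mm across, 62 mm tall. Origin: centre of the underside.
- smalljar: Bystander: small amber jar with a brass lid, 62 mm across, 62 mm tall. Origin: centre of the underside.
Things that resemble listed ones, but are neither listed nor needed, are in the scene too. Of the things that look like the mat, the smaller one is meant.

How it is judged:
On the way, in this order (a step that is already met when the one before it is completed fails the run):
1. the scoop is lifted clear of the table with all five balls in it (height (world z) of scoop above 0.03 m and distance between each of ball0, ball1, ball2, ball3, ball4 and trough below 0.065 m), for 0.2 s.
2. exactly three balls lie in the bowl and two in the scoop, while the scoop is still held up (((distance between each of ball0, ball1, ball2 and bowl_mid below 0.06 m and distance between each of ball3, ball4 and trough below 0.038 m) or (distance between each of ball0, ball1, ball3 and bowl_mid below 0.06 m and distance between each of ball2, ball4 and trough below 0.038 m) or (distance between each of ball0, ball1, ball4 and bowl_mid below 0.06 m and distance between each of ball2, ball3 and trough below 0.038 m) or (distance between each of ball0, ball2, ball3 and bowl_mid below 0.06 m and distance between each of ball1, ball4 and trough below 0.038 m) or (distance between each of ball0, ball2, ball4 and bowl_mid below 0.06 m and distance between each of ball1, ball3 and trough below 0.038 m) or (distance between each of ball0, ball3, ball4 and bowl_mid below 0.06 m and distance between each of ball1, ball2 and trough below 0.038 m) or (distance between each of ball0, ball4 and trough below 0.038 m and distance between each of ball1, ball2, ball3 and bowl_mid below 0.06 m) or (distance between each of ball0, ball3 and trough below 0.038 m and distance between each of ball1, ball2, ball4 and bowl_mid below 0.06 m) or (distance between each of ball0, ball2 and trough below 0.038 m and distance between each of ball1, ball3, ball4 and bowl_mid below 0.06 m) or (distance between each of ball0, ball1 and trough below 0.038 m and distance between each of ball2, ball3, ball4 and bowl_mid below 0.06 m)) and height (world z) of scoop above 0.03 m), for 0.2 s.
At the end, for the whole second after the job is handed in: Three balls rest in the bowl (within 60 mm of bowl_mid), the other two in the scoop (within 38 mm of trough); the scoop stands upright (0.1 rad) on the cork mat, its origin within 50 mm of the mat's centre and on its top within 4 mm; balls, scoop and bowl still (((distance between each of ball0, ball1, ball2 and bowl_mid below 0.06 m and distance between each of ball3, ball4 and trough below 0.038 m) or (distance between each of ball0, ball1, ball3 and bowl_mid below 0.06 m and distance between each of ball2, ball4 and trough below 0.038 m) or (distance between each of ball0, ball1, ball4 and bowl_mid below 0.06 m and distance between each of ball2, ball3 and trough below 0.038 m) or (distance between each of ball0, ball2, ball3 and bowl_mid below 0.06 m and distance between each of ball1, ball4 and trough below 0.038 m) or (distance between each of ball0, ball2, ball4 and bowl_mid below 0.06 m and distance between each of ball1, ball3 and trough below 0.038 m) or (distance between each of ball0, ball3, ball4 and bowl_mid below 0.06 m and distance between each of ball1, ball2 and trough below 0.038 m) or (distance between each of ball0, ball4 and trough below 0.038 m and distance between each of ball1, ball2, ball3 and bowl_mid below 0.06 m) or (distance between each of ball0, ball3 and trough below 0.038 m and distance between each of ball1, ball2, ball4 and bowl_mid below 0.06 m) or (distance between each of ball0, ball2 and trough below 0.038 m and distance between each of ball1, ball3, ball4 and bowl_mid below 0.06 m) or (distance between each of ball0, ball1 and trough below 0.038 m and distance between each of ball2, ball3, ball4 and bowl_mid below 0.06 m)) and angle between scoop's own z axis and vertical below 0.1 rad and horizontal distance between scoop and mat below 0.05 m and z of scoop in the frame of mat between 0.004 and 0.012 m and linear speed of each of ball0, ball1, ball2, ball3, ball4, scoop, bowl below 0.03 m/s); the robot touches nothing.
It fails at once if the fingers touch a ball (contact force between the fingers and ball0 above 0.3 N or contact force between the fingers and ball1 above 0.3 N or contact force between the fingers and ball2 above 0.3 N or contact force between the fingers and ball3 above 0.3 N or contact force between the fingers and ball4 above 0.3 N).
It fails at once if the bowl is shifted by more than 40 mm (distance of bowl from where it was at the start of the episode above 0.04 m).
It fails at once if the pepper mill, tin or a jar is shifted by more than 40 mm or knocked over (distance of any of mill, tin, spice, smalljar from where it was at the start of the episode above 0.04 m or angle between any of mill, tin, spice, smalljar's own z axis and vertical above 0.5 rad).
It also fails if it takes over 72 s, if anything falls off the work surface, if the arm or the gripper's body presses on something with over 40 N, if the wrist force passes 120 N, or if a joint passes its speed limit or range.

ROBOT

A 6-joint arm with a two-finger parallel gripper is mounted at the origin on the work surface. World frame = base frame: x ahead of the robot, y to its left, z up, the work surface at z = 0. Lengths are in m, angles in rad, forces in N, time in s.
With the tool pointing down it reaches from about 0.225 to 0.875 m from the base axis. Payload 3.4 kg.
Tool frame: the origin (TCP) lies at the very end of the fingers, on their centre line; the grasp point (between the pads) lies 19 mm behind it; z points along the fingers, y is the line along which they close (so a half turn about z gives the same grasp; the last joint's range is limited). The gripper opens to 85 mm and grips with 20 to 120 N. Pads are 22 mm wide; open, the fingers measure 114 mm over their backs; the gripper's body (76 mm by 85 mm) begins 54 mm behind the grasp point. The pads swing forward as they close: fully open they stand 13 mm farther back than shut.
Start: joints at [1.219, 0.276, 1.505, -0, 1.361, -0.121], TCP at [0.132, 0.56, 0.231] pointing down, gripper open.
Joint ranges: [-2.89, 2.89], [-0.75, 2.08], [0.22, 2.7], [-1.18, 4.32], [0.11, 2.71], [-2.7, 2.7]. Speed limits (rad/s): [2.57, 2.57, 3.14, 3.14, 3.14, 3.14].

INTERFACE

Orientations are given as a rotation vector (axis times angle).
In Python, from rig import ctrl gives the robot as it stands. The module is installed in compiled form; this text tells all that it offers.
- The arm moves only by the tool servo_tool, never from a script. Its argument "rows" is a list of rows, each an object with "offset": the shift along the tool's x, y, z each as a share of 500 mm, from -1 to 1, a list of three; "rotation": the turn, a rotation vector about the tool's x, y, z each as a share of 90 degrees, from -1 to 1, a list of three; "hand": the gripper command: -1 is shut, 1 is fully open, values between are in proportion. In form: [{"offset": [tx, ty, tz], "rotation": [ax, ay, az], "hand": hand}, ...]. A call has 1 to 10 rows; each row is the pose to reach, as a shift and turn from the pose commanded when the call began, along the tool's axes at that moment; what a row does not reach only later rows make up. A row lasts 1/10 s, in which the tool goes at most 50 mm and 8.59 degrees, less where a joint would pass 70% of its speed; a pose out of reach is approached as far as the arm can. A call with a number of a shift or a turn outside -1 to 1 is refused whole. A call with a gripper value outside its range is refused whole. The fingers move at their own pace and stop on an object; "newtons" is the grip in N (left out, the last holds). Time passes only in rows, so rows that repeat a pose let the fingers close. It gives the time, the measured TCP pose, the force, the opening and the grip force at its end, in the units of the state.
- ctrl.state(): the state, without advancing time (a new reading comes with each control period).
- ctrl.snapshot(name): name is "scene" or "top"; returns (picture, depth): 384x512x3 uint8, red, green, blue; 384x512 float32, m along the optical axis (not along the pixel's ray), 0 where there is no reading.
- ctrl.camera_params(name): a dict with "camera_matrix" (3x3 intrinsics, pixels), "rvec" (rotation vector, rad) and "tvec" (3), from world to camera coordinates, as OpenCV has them. Camera axes: x right, y down, z forward; pixel columns grow to the right and rows downward; lengths in m; the calibration is good to about 2 mm. A picture is of the moment at which its call begins. camera_params takes no time and is no camera call.
- ctrl.finish_job(): hands the job in; it is judged then, once.
The state is a dict: "time": time; "qpos": joint angles; "joint_velocities": joint speeds; "effort": joint torques, N m; "tcp_pos": TCP position; "orientation": TCP orientation; "contact_force": force on the tool from outside, world axes, zero at the start; "ft_torque": the same for the moment, N m; "opening": finger opening in m; "gripper_force": force on a finger pad.
Only numpy, scipy, OpenCV 4.12 (cv2) and the standard library are available. Lean on these libraries where they do the work, as an engineer would, in place of code of your own. Each camera call takes 0.05 s, during which the arm holds its last target. There are 200 camera calls.

## Working session

There is one attempt and no reset: what is moved stays moved. The work goes in short steps, Python scripts to look and compute and a tool call to move; the robot and the scene stay as the last step left them, time stands still between calls to the robot, and variables do not carry over. Pictures are saved under pics/ and viewed, at most 13 in all, crops included, and the job is handed in when it is done.

Besides the shell and the picture viewer there is one more tool, called after "Emit:" in YAML: its name, and indented under it one key for each argument. servo_tool: Moves the arm, as the interface text tells. Shift numbers are shares of 500 mm and turn numbers shares of 90 degrees, none past 1 either way. Its arguments: {"type":"object","properties":{"rows":{"type":"array"},"newtons":{"type":"number"}},"required":["rows"]}

```bash
mkdir -p pics; cat > h.py <<'E'
import numpy as np, cv2
from rig import ctrl
def cam(n):
    p=ctrl.camera_params(n); K=np.array(p["camera_matrix"]);R=cv2.Rodrigues(np.array(p["rvec"],float))[0];t=np.array(p["tvec"],float).ravel();return K,R,t
def snap(n,f):
    im,d=ctrl.snapshot(n); cv2.imwrite(f"pics/{f}.png",im[:,:,::-1]); np.save(f"pics/{f}.npy",d); return im,d
def px2w(n,d,u,v):
    K,R,t=cam(n); z=d[int(round(v)),int(round(u))]
    return R.T@(np.linalg.inv(K)@np.array([u,v,1])*z-t)
def cloud(n,d):
    K,R,t=cam(n); v,u=np.mgrid[:384,:512]
    P=np.stack([u,v,np.ones_like(u)],-1).reshape(-1,3)@np.linalg.inv(K).T*d.reshape(-1,1)
    return ((P-t)@R).reshape(384,512,3)
def st():
    s=ctrl.state(); print(s["time"],np.round(s["tcp_pos"],4),np.round(s["orientation"],3),np.round(s["qpos"],3),"F",np.round(s["contact_force"],2),"T",np.round(s["ft_torque"],3),"open",round(s["opening"],4),s["gripper_force"]); return s
E
python3 - <<'E'
from h import *
st()
for n in("top","scene"):
    im,d=snap(n,n+"0"); cv2.imwrite(f"pics/{n}0b.png",cv2.resize(im[:,:,::-1],(800,600),interpolation=cv2.INTER_CUBIC)); K,R,t=cam(n); print(n,K,-R.T@t,R)
E
```

```text
0.0 [0.1314 0.5593 0.2304] [-3.62e-01 -3.12e+00  3.00e-03] [ 1.219  0.277  1.506 -0.     1.361 -0.121] F [-0.76 -0.06 -0.96] T [ 0.027  0.001 -0.03 ] open 0.0854 0.0
top [[492.98629284   0.         255.09713014]
 [  0.         492.98629284 194.18315153]
 [  0.           0.           1.        ]] [0.3685381  0.00916479 1.17764159] [[ 1.00265747e-04 -9.99964567e-01  8.41757444e-03]
 [-9.90195461e-01 -1.27511941e-03 -1.39682940e-01]
 [ 1.39688723e-01 -8.32103859e-03 -9.90160503e-01]]
scene [[432.28833598   0.         252.87821893]
 [  0.         432.28833598 185.73081567]
 [  0.           0.           1.        ]] [1.24323846 0.30972004 0.65805618] [[-0.40526525  0.91419608 -0.0023685 ]
 [ 0.55331778  0.24322305 -0.79666931]
 [-0.72773588 -0.32417292 -0.60441079]]
```

View pics/top0b.png

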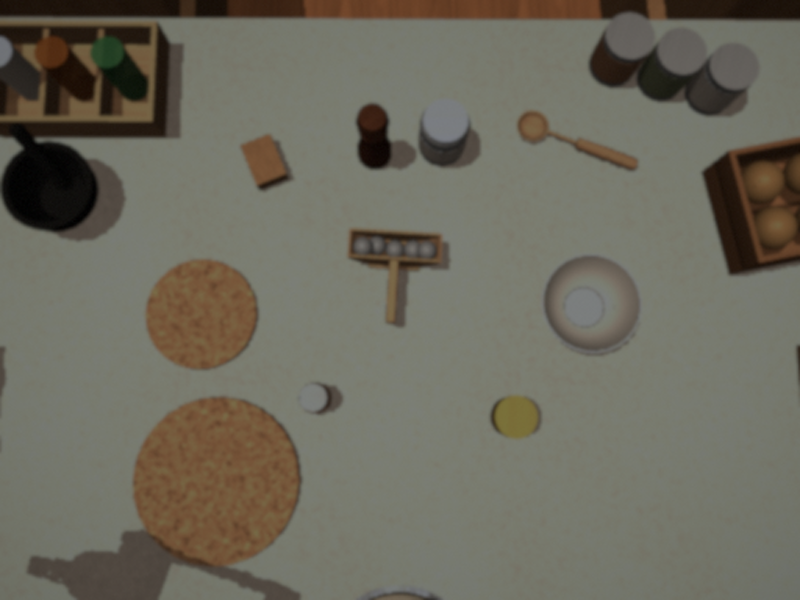

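View pics/scene0b.png

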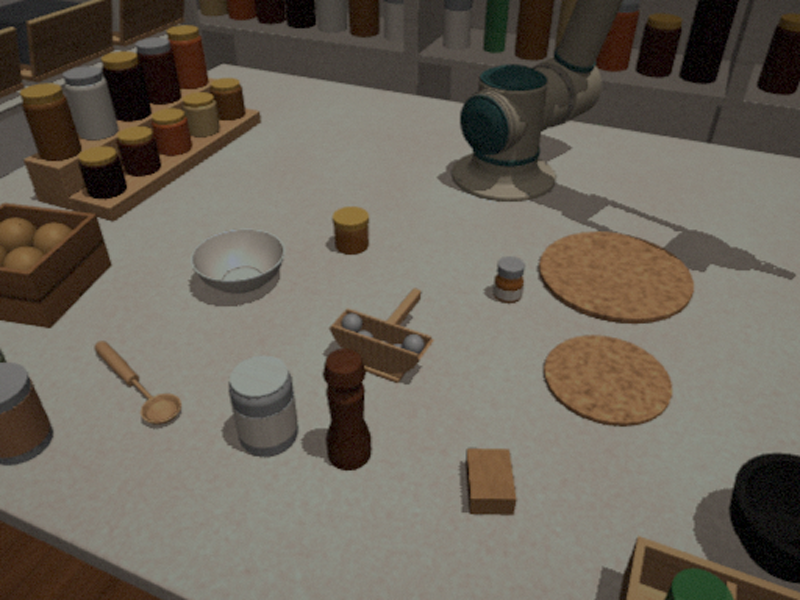

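The top view (800x600) shows the scoop trough at (395,247) with its handle running down to (391,322), the small mat at (201,314) and the bowl at (592,305). It also shows the mill at (374,135), tin (444,130), spice (315,398) and amber jar (516,416).

```bash
python3 - <<'E'
from h import *
d=np.load("pics/top0.npy"); C=cloud("top",d); X,Y,Z=C[...,0],C[...,1],C[...,2]
s=512/800
for n,u,v in [("mat",201,314),("bigmat",216,480),("bowlfloor",590,308),("handle",393,290),("handleend",391,318),("handleroot",396,265),("mill",372,112),("tin",444,115),("spice",314,396),("sjar",516,413),("table",480,320),("ball",395,247)]:
    print(n,np.round(px2w("top",d,u*s,v*s),4))
def box(n,u0,u1,v0,v1,zl,zh):
    m=np.zeros(d.shape,bool); m[int(v0*s):int(v1*s),int(u0*s):int(u1*s)]=1; m&=(Z>zl)&(Z<zh)&(d>0)
    P=np.stack([X[m],Y[m]],1).astype(np.float32)
    if len(P)<3: print(n,len(P));return
    print(n,len(P),"c,r",cv2.minEnclosingCircle(P),"rect",cv2.minAreaRect(P),"z",np.round(np.percentile(Z[m],[5,50,95]),4))
box("mat",140,262,250,375,.004,.02)
box("bowl",535,650,245,365,.047,.07)
box("handle",375,415,272,330,.04,.07)
box("trough",340,450,222,275,.045,.08)
box("mill",340,400,90,180,.13,.18)
box("tin",410,480,90,175,.09,.12)
box("spice",290,345,370,420,.05,.08)
box("sjar",480,550,385,445,.05,.08)
E
```

```text
mat [0.3685 0.0092 1.1776]
bigmat [0.2689 0.2698 0.009 ]
bowlfloor [ 0.5274 -0.2957  0.0036]
handle [0.5468 0.008  0.0554]
handleend [0.5056 0.0109 0.0524]
handleroot [0.5851 0.0036 0.0514]
mill [0.7809 0.0375 0.156 ]
tin [ 0.7977 -0.0661  0.1038]
spice [0.3914 0.1213 0.0622]
sjar [ 0.3672 -0.1687  0.0628]
table [ 0.5092 -0.1264 -0.0018]
ball [0.6153 0.005  0.0381]
mat 3938 c,r ((0.5204134583473206, 0.3013773560523987), 0.12445852160453796) rect ((0.5217549204826355, 0.3054310083389282), (0.1909971535205841, 0.18744242191314697), 0.11031480133533478) z [0.0048 0.0085 0.0121]
bowl 598 c,r ((0.528842031955719, -0.28601720929145813), 0.07537159323692322) rect ((0.5295354723930359, -0.2851530909538269), (0.1472315639257431, 0.14734840393066406), 0.6703984141349792) z [0.0477 0.0538 0.0579]
handle 199 c,r ((0.537032425403595, 0.009138571098446846), 0.0379159078001976) rect ((0.5369958877563477, 0.009799321182072163), (0.01398429274559021, 0.07521097362041473), 86.58614349365234) z [0.0523 0.056  0.0598]
trough 810 c,r ((0.6136879920959473, 0.004530545324087143), 0.07216499745845795) rect 
[... 300 characters left out ...]
), 89.99614715576172) z [0.1393 0.1558 0.1608]
tin 783 c,r ((0.7886009812355042, -0.06827780604362488), 0.036831267178058624) rect ((0.7866817116737366, -0.06787216663360596), (0.07005462050437927, 0.06940460205078125), 42.54753494262695) z [0.094  0.105  0.1085]
spice 268 c,r ((0.38915225863456726, 0.12243413180112839), 0.020709611475467682) rect ((0.38918086886405945, 0.1223113089799881), (0.03809255734086037, 0.038454584777355194), 0.11395704001188278) z [0.0587 0.0623 0.0656]
sjar 615 c,r ((0.36201345920562744, -0.16919977962970734), 0.0313454233109951) rect ((0.3623773157596588, -0.1693463772535324), (0.06139712035655975, 0.06036326289176941), 87.46276092529297) z [0.0589 0.0622 0.0657]
```

```bash
cat >> h.py <<'E'
from scipy.spatial.transform import Rotation as Ro
def toolR(yaw,tilt=0):
    """tool down; tool y at azimuth 90deg+yaw; then tilt (deg) about scoop +x (right lip down for tilt>0)"""
    y=np.radians(yaw); sx=np.array([np.cos(y),np.sin(y),0]); sy=np.array([-np.sin(y),np.cos(y),0])
    R=np.stack([-sx,sy,[0,0,-1]],1)
    return Ro.from_rotvec(sx*np.radians(tilt))*Ro.from_matrix(R)
def plan(p,R,src=None):
    s=ctrl.state()
    p0,R0=(np.array(s["tcp_pos"]),Ro.from_rotvec(s["orientation"])) if src is None else src
    print("offset",np.round(R0.inv().apply(np.array(p)-p0)/.5,4),"rot",np.round((R0.inv()*R).as_rotvec()/(np.pi/2),4))
def wrist(p,R,pit,L=.2):
    wc=np.array(p)-L*R.apply([0,0,1]); j1=np.arctan2(wc[1],wc[0])
    M=Ro.from_euler('y',-pit)*Ro.from_euler('z',-j1)*R*Ro.from_euler('z',-90,degrees=True)
    a=M.as_euler('ZYZ'); return np.round([j1,*a],2), np.round([a[0]-np.pi*np.sign(a[0]),-a[1],a[2]-np.pi*np.sign(a[2])],2)
E
python3 - <<'E'
from h import *
K,R,t=cam("top"); o=-R.T@t
def ray(u,v,z):
    r=R.T@np.linalg.inv(K)@np.array([u*.64,v*.64,1]); return o+r*(z-o[2])/r[2]
for a in [(202,314.5),(147,314),(257,314),(202,260),(202,369)]: print(np.round(ray(*a,.008),4))
s=st(); print(wrist(s["tcp_pos"],Ro.from_rotvec(s["orientation"]),.276+1.505))
for pit in (1.5,1.8,2.1):
  for th in (0,50,-50):
    for fl in (0,180):
      T=toolR(0,th)*Ro.from_euler('z',fl,degrees=True); print(pit,th,fl,wrist([.464,-.286+(.05 if th>0 else -.05),.12],T,pit))
plan([.548,.0085,.16],toolR(-3.5))
E
```

```text
[0.5161 0.2996 0.008 ]
[0.5167 0.3834 0.008 ]
[0.5169 0.2157 0.008 ]
[0.6008 0.3026 0.008 ]
[0.433  0.2966 0.008 ]
0.1 [0.1314 0.5593 0.2305] [-3.62e-01 -3.12e+00  3.00e-03] [ 1.219  0.277  1.506 -0.     1.361 -0.121] F [-0.17 -0.07  0.41] T [-0.004  0.026 -0.045] open 0.0856 0.0
(array([ 1.34,  0.  ,  1.36, -0.  ]), array([-3.14, -1.36,  3.14]))
1.5 0 0 (array([-0.63,  0.  ,  1.64, -2.2 ]), array([ 0.  , -1.64,  0.94]))
1.5 0 180 (array([-0.63,  0.  ,  1.64,  0.94]), array([ 0.  , -1.64, -2.2 ]))
1.5 50 0 (array([-0.7 ,  0.77,  2.14, -2.01]), array([-2.37, -2.14,  1.13]))
1.5 50 180 (array([-0.7 ,  0.77,  2.14,  1.13]), array([-2.37, -2.14, -2.01]))
1.5 -50 0 (array([-0.38, -0.82,  1.33, -1.87]), array([ 2.32, -1.33,  1.27]))
1.5 -50 180 (array([-0.38, -0.82,  1.33,  1.27]), array([ 2.32, -1.33, -1.87]))
1.8 0 0 (array([-0.63,  0.  ,  1.34, -2.2 ]), array([ 0.  , -1.34,  0.94]))
1.8 0 180 (array([-0.63, -0.  ,  1.34,  0.94]), array([ 3.14, -1.34, -2.2 ]))
1.8 50 0 (array([-0.7 ,  0.67,  1.91, -2.23]), array([-2.47, -1.91,  0.91]))
1.8 50 180 (array([-0.7 ,  0.67,  1.91,  0.91]), array([-2.47, -1.91, -2.23]))
1.8 -50 0 (array([-0.38, -0.9 ,  1.14, -1.63]), array([ 2.24, -1.14,  1.51]))
1.8 -50 180 (array([-0.38, -0.9 ,  1.14,  1.51]), array([ 2.24, -1.14, -1.63]))
2.1 0 0 (array([-0.63,  0.  ,  1.04, -2.2 ]), array([ 0.  , -1.04,  0.94]))
2.1 0 180 (array([-0.63, -0.  ,  1.04,  0.94]), array([ 3.14, -1.04, -2.2 ]))
2.1 50 0 (array([-0.7 ,  0.63,  1.67, -2.41]), array([-2.51, -1.67,  0.73]))
2.1 50 180 (array([-0.7 ,  0.63,  1.67,  0.73]), array([-2.51, -1.67, -2.41]))
2.1 -50 0 (array([-0.38, -1.05,  0.97, -1.35]), array([ 2.1 , -0.97,  1.8 ]))
2.1 -50 180 (array([-0.38, -1.05,  0.97,  1.8 ]), array([ 2.1 , -0.97, -1.35]))
offset [-1.0632 -0.8815  0.1423] rot [-0.001  -0.0002 -0.1081]
```

Emit:
servo_tool:
  rows:
    - {"offset":[-0.78,-0.64,0],"rotation":[0,0,-0.108],"hand":1}
    - {"offset":[-0.78,-0.64,0],"rotation":[0,0,-0.108],"hand":1}
    - {"offset":[-0.78,-0.64,0],"rotation":[0,0,-0.108],"hand":1}
    - {"offset":[-0.78,-0.64,0],"rotation":[0,0,-0.108],"hand":1}
    - {"offset":[-0.78,-0.64,0],"rotation":[0,0,-0.108],"hand":1}
    - {"offset":[-0.78,-0.64,0],"rotation":[0,0,-0.108],"hand":1}
    - {"offset":[-0.78,-0.64,0],"rotation":[0,0,-0.108],"hand":1}
    - {"offset":[-0.78,-0.64,0],"rotation":[0,0,-0.108],"hand":1}
    - {"offset":[-0.78,-0.64,0],"rotation":[0,0,-0.108],"hand":1}
    - {"offset":[-0.78,-0.64,0],"rotation":[0,0,-0.108],"hand":1}
  newtons: 100

```text
time: 1.1
tcp_pos: [0.4349, 0.1621, 0.2312]
orientation: [-0.096, -3.14, -0.001]
contact_force: [-0.1, 1.0, 1.0]
opening: 0.0855
gripper_force: 0.0
```

```bash
python3 - <<'E'
from h import *
st(); plan([.548,.0085,.12],toolR(-3.5))
E
```

```text
1.1 [0.4349 0.1621 0.2312] [-9.60e-02 -3.14e+00 -1.00e-03] [ 0.206  0.108  1.724  0.     1.309 -1.303] F [-0.08  0.98  1.01] T [ 0.019 -0.027 -0.005] open 0.0855 0.0
offset [-0.2446 -0.2929  0.2222] rot [ 0.0002 -0.0001 -0.0002]
```

Emit:
servo_tool:
  rows:
    - {"offset":[-0.244,-0.293,0.2],"rotation":[0,0,0],"hand":1}
    - {"offset":[-0.244,-0.293,0.2],"rotation":[0,0,0],"hand":1}
    - {"offset":[-0.244,-0.293,0.2],"rotation":[0,0,0],"hand":1}
    - {"offset":[-0.244,-0.293,0.2],"rotation":[0,0,0],"hand":1}
    - {"offset":[-0.244,-0.293,0.2],"rotation":[0,0,0],"hand":1}
    - {"offset":[-0.244,-0.293,0.2],"rotation":[0,0,0],"hand":1}
    - {"offset":[-0.244,-0.293,0.2],"rotation":[0,0,0],"hand":1}

```text
time: 1.8
tcp_pos: [0.5463, 0.0111, 0.1314]
orientation: [-0.096, -3.139, -0.002]
contact_force: [0.4, 0.3, -0.4]
opening: 0.0855
gripper_force: 0.0
```

```bash
python3 - <<'E'
from h import *
st(); plan([.548,.0085,.028],toolR(-3.5))
im,d=snap("top","top1"); cv2.imwrite("pics/top1c.png",cv2.resize(im[120:230,190:320,::-1],None,fx=5,fy=5,interpolation=cv2.INTER_CUBIC))
E
```

```text
1.8 [0.5463 0.0111 0.1314] [-9.600e-02 -3.139e+00 -2.000e-03] [-1.080e-01  3.090e-01  1.721e+00  1.000e-03  1.113e+00 -1.618e+00] F [ 0.37  0.26 -0.39] T [ 0.028  0.056 -0.002] open 0.0855 0.0
offset [-0.0041 -0.0053  0.2067] rot [ 0.0007 -0.0009 -0.0002]
```

View pics/top1c.png

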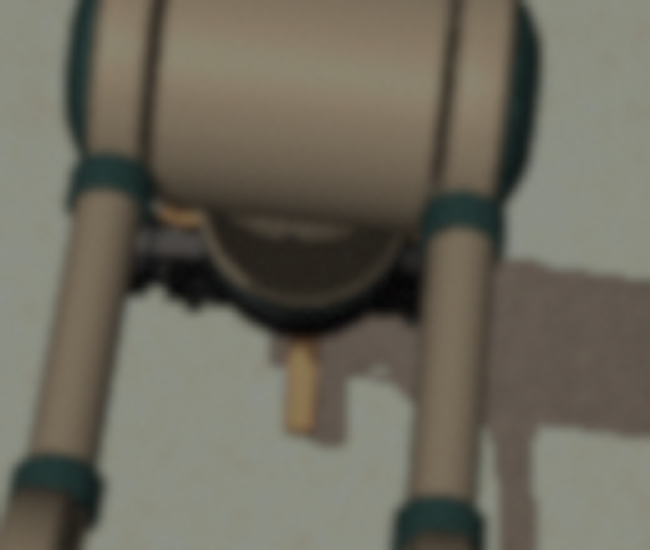

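The gripper straddles the handle, which shows at (300,390) in the crop, in line with the hand. I'll go down and close.

Emit:
servo_tool:
  rows:
    - {"offset":[-0.002,-0.003,0.09],"rotation":[0,0,0],"hand":1}
    - {"offset":[-0.002,-0.003,0.15],"rotation":[0,0,0],"hand":1}
    - {"offset":[-0.002,-0.003,0.2],"rotation":[0,0,0],"hand":1}
    - {"offset":[-0.002,-0.003,0.2],"rotation":[0,0,0],"hand":1}
    - {"offset":[-0.002,-0.003,0.2],"rotation":[0,0,0],"hand":1}

```text
time: 2.35
tcp_pos: [0.548, 0.0099, 0.0325]
orientation: [0.093, 3.139, 0.0]
contact_force: [0.3, -1.3, 0.1]
opening: 0.0854
gripper_force: 0.0
```

```bash
python3 - <<'E'
from h import *
st(); plan([.548,.0085,.028],toolR(-3.5))
E
```

```text
2.35 [0.548  0.0099 0.0325] [0.093 3.139 0.   ] [-0.109  0.42   1.84   0.     0.88  -1.621] F [ 0.26 -1.26  0.07] T [-0.018 -0.012 -0.103] open 0.0854 0.0
offset [-0.0001 -0.0029  0.009 ] rot [0.0002 0.0007 0.001 ]
```

Emit:
servo_tool:
  rows:
    - {"offset":[0,-0.002,0.008],"rotation":[0,0,0],"hand":0.2}
    - {"offset":[0,-0.002,0.008],"rotation":[0,0,0],"hand":0}
    - {"offset":[0,-0.002,0.008],"rotation":[0,0,0],"hand":-0.2}
    - {"offset":[0,-0.002,0.008],"rotation":[0,0,0],"hand":-0.4}
    - {"offset":[0,-0.002,0.008],"rotation":[0,0,0],"hand":-0.55}
    - {"offset":[0,-0.002,0.008],"rotation":[0,0,0],"hand":-0.65}
    - {"offset":[0,-0.002,0.008],"rotation":[0,0,0],"hand":-0.75}
    - {"offset":[0,-0.002,0.008],"rotation":[0,0,0],"hand":-1}
    - {"offset":[0,-0.002,0.008],"rotation":[0,0,0],"hand":-1}
    - {"offset":[0,-0.002,0.008],"rotation":[0,0,0],"hand":-1}
  newtons: 30

```text
time: 3.35
tcp_pos: [0.548, 0.0081, 0.0275]
orientation: [0.096, 3.14, 0.001]
contact_force: [-0.4, 3.7, 4.5]
opening: 0.0138
gripper_force: 29.6
```

Emit:
servo_tool:
  rows:
    - {"offset":[0,0,0],"rotation":[0,0,0],"hand":-1}
    - {"offset":[0,0,0],"rotation":[0,0,0],"hand":-1}
    - {"offset":[0,0,0],"rotation":[0,0,0],"hand":-1}
  newtons: 110

```text
time: 3.65
tcp_pos: [0.548, 0.0081, 0.0277]
orientation: [0.096, 3.14, 0.001]
contact_force: [-0.8, 4.3, 5.6]
opening: 0.0122
gripper_force: 106.9
```

```bash
python3 - <<'E'
from h import *
st()
E
```

```text
3.65 [0.548  0.0081 0.0277] [9.60e-02 3.14e+00 1.00e-03] [-1.130e-01  4.270e-01  1.845e+00  1.000e-03  8.690e-01 -1.623e+00] F [-0.83  4.31  5.6 ] T [0.617 0.074 0.097] open 0.0122 106.8923556804657
```

Emit:
servo_tool:
  rows:
    - {"offset":[0,0,-0.01],"rotation":[0,0,0],"hand":-1}
    - {"offset":[0,0,-0.03],"rotation":[0,0,0],"hand":-1}
    - {"offset":[0,0,-0.06],"rotation":[0,0,0],"hand":-1}
    - {"offset":[0,0,-0.1],"rotation":[0,0,0],"hand":-1}
    - {"offset":[0,0,-0.14],"rotation":[0,0,0],"hand":-1}
    - {"offset":[0,0,-0.18],"rotation":[0,0,0],"hand":-1}
    - {"offset":[0,0,-0.21],"rotation":[0,0,0],"hand":-1}
    - {"offset":[0,0,-0.23],"rotation":[0,0,0],"hand":-1}
    - {"offset":[0,0,-0.24],"rotation":[0,0,0],"hand":-1}
    - {"offset":[0,0,-0.24],"rotation":[0,0,0],"hand":-1}

```text
time: 4.65
tcp_pos: [0.5478, 0.0075, 0.1474]
orientation: [-0.096, -3.14, 0.0]
contact_force: [-0.4, 0.2, -5.7]
opening: 0.0124
gripper_force: 107.3
```

```bash
python3 - <<'E'
from h import *
s=st()
im,d=snap("scene","sc2"); cv2.imwrite("pics/sc2c.png",cv2.resize(im[100:290,130:350,::-1],None,fx=3,fy=3,interpolation=cv2.INTER_CUBIC))
def tcp(grip,yaw,th): # grip point -> tcp
    return np.array(grip)+.019*toolR(yaw,th).apply([0,0,1])
g=np.array([.499,-.2075,.16])
for yaw in(-25,):
  y=np.radians(yaw);sx=np.array([np.cos(y),np.sin(y),0]);sy=np.array([-np.sin(y),np.cos(y),0])
  g=np.array([.529,-.286,.155])+.056*sy-.065*sx; print("grip",g)
  plan(tcp(g,yaw,0),toolR(yaw,0))
  for p in(1.7,2,2.3): print(wrist(tcp(g,yaw,50),toolR(yaw,50),p))
E
```

```text
4.65 [0.5478 0.0075 0.1474] [-0.096 -3.14   0.   ] [-0.113  0.296  1.696 -0.     1.15  -1.623] F [-0.45  0.18 -5.69] T [0.045 0.371 0.011] open 0.0124 107.32012867927551
grip [ 0.49375662 -0.20777658  0.155     ]
offset [ 0.0807 -0.4366  0.0217] rot [-2.000e-04 -8.000e-04  2.388e-01]
(array([-0.65,  0.85,  1.65, -1.81]), array([-2.29, -1.65,  1.33]))
(array([-0.65,  0.85,  1.45, -2.04]), array([-2.29, -1.45,  1.11]))
(array([-0.65,  0.9 ,  1.26, -2.27]), array([-2.24, -1.26,  0.87]))
```

View pics/sc2c.png

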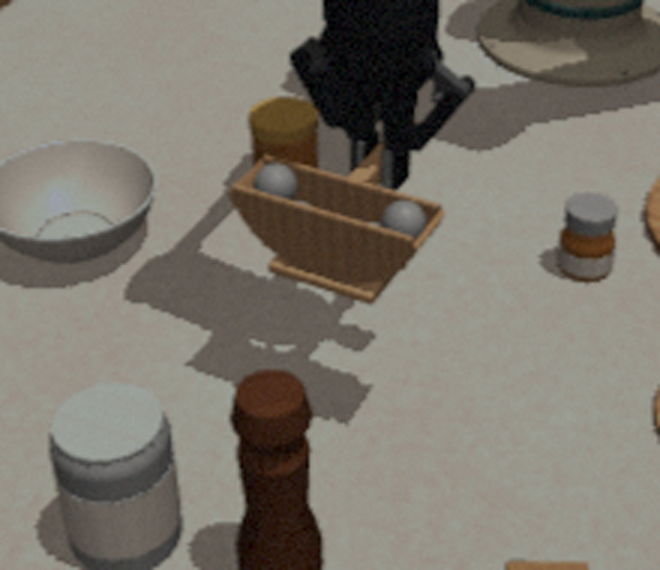

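Emit:
servo_tool:
  rows:
    - {"offset":[0.002,-0.009,0.0],"rotation":[0,0,0.005],"hand":-1}
    - {"offset":[0.006,-0.035,0.002],"rotation":[0,0,0.02],"hand":-1}
    - {"offset":[0.015,-0.079,0.004],"rotation":[0,0,0.043],"hand":-1}
    - {"offset":[0.026,-0.14,0.007],"rotation":[0,0,0.076],"hand":-1}
    - {"offset":[0.04,-0.218,0.01],"rotation":[0,0,0.119],"hand":-1}
    - {"offset":[0.055,-0.297,0.014],"rotation":[0,0,0.163],"hand":-1}
    - {"offset":[0.066,-0.358,0.017],"rotation":[0,0,0.196],"hand":-1}
    - {"offset":[0.074,-0.402,0.02],"rotation":[0,0,0.22],"hand":-1}
    - {"offset":[0.079,-0.428,0.022],"rotation":[0,0,0.234],"hand":-1}
    - {"offset":[0.081,-0.437,0.022],"rotation":[0,0,0.239],"hand":-1}

```text
time: 5.7
tcp_pos: [0.4932, -0.2094, 0.1357]
orientation: [-0.685, -3.065, -0.0]
contact_force: [0.3, 0.2, -4.4]
opening: 0.0122
gripper_force: 107.4
```

```bash
cat >>h.py <<'E'
YAW=-25
def tilt(th,z,drop=.056):
    y=np.radians(YAW);sx=np.array([np.cos(y),np.sin(y),0]);sy=np.array([-np.sin(y),np.cos(y),0])
    t=np.radians(th); lip=.066*np.cos(t)+.009*np.sin(t)
    g=np.array([.529,-.286,z])+drop*sy-.065*sx
    R=toolR(YAW,th); return g+.019*R.apply([0,0,1]),R
E
python3 - <<'E'
from h import *
s=st()
p,R=tilt(0,.155); plan(p,R)
q,Q=tilt(20,.14); plan(q,Q)
plan(*tilt(28,.14),src=(q,Q)); plan(*tilt(25,.14),src=tilt(20,.14))
E
```

```text
5.7 [ 0.4932 -0.2094  0.1357] [-0.685 -3.065 -0.   ] [-0.531  0.291  1.737 -0.     1.115 -1.662] F [ 0.32  0.2  -4.36] T [0.151 0.302 0.031] open 0.0122 107.36095905303955
offset [ 0.0005  0.0034 -0.0006] rot [-0.0001 -0.0007 -0.002 ]
offset [0.0005 0.0164 0.0271] rot [-0.2223 -0.0004 -0.0021]
offset [-0.      0.0053 -0.0004] rot [-0.0889 -0.     -0.    ]
offset [ 0.      0.0033 -0.0001] rot [-0.0556  0.     -0.    ]
```

Emit:
servo_tool:
  rows:
    - {"offset":[0,0.002,0.003],"rotation":[-0.015,0,0],"hand":-1}
    - {"offset":[0,0.004,0.006],"rotation":[-0.04,0,0],"hand":-1}
    - {"offset":[0,0.006,0.009],"rotation":[-0.07,0,0],"hand":-1}
    - {"offset":[0,0.008,0.012],"rotation":[-0.1,0,0],"hand":-1}
    - {"offset":[0,0.01,0.015],"rotation":[-0.13,0,0],"hand":-1}
    - {"offset":[0,0.012,0.018],"rotation":[-0.16,0,0],"hand":-1}
    - {"offset":[0,0.014,0.021],"rotation":[-0.185,0,0],"hand":-1}
    - {"offset":[0,0.015,0.024],"rotation":[-0.205,0,0],"hand":-1}
    - {"offset":[0,0.016,0.027],"rotation":[-0.217,0,0],"hand":-1}
    - {"offset":[0,0.016,0.027],"rotation":[-0.222,0,0],"hand":-1}

```text
time: 6.7
tcp_pos: [0.4975, -0.2003, 0.1224]
orientation: [0.653, 2.951, 0.521]
contact_force: [0.4, 0.4, -5.3]
opening: 0.0123
gripper_force: 107.6
```

Emit:
servo_tool:
  rows:
    - {"offset":[0,0.001,0],"rotation":[-0.01,0,0],"hand":-1}
    - {"offset":[0,0.001,0],"rotation":[-0.02,0,0],"hand":-1}
    - {"offset":[0,0.002,0],"rotation":[-0.03,0,0],"hand":-1}
    - {"offset":[0,0.002,0],"rotation":[-0.04,0,0],"hand":-1}
    - {"offset":[0,0.003,0],"rotation":[-0.05,0,0],"hand":-1}
    - {"offset":[0,0.004,0],"rotation":[-0.06,0,0],"hand":-1}
    - {"offset":[0,0.004,0],"rotation":[-0.07,0,0],"hand":-1}
    - {"offset":[0,0.005,0],"rotation":[-0.08,0,0],"hand":-1}
    - {"offset":[0,0.005,0],"rotation":[-0.09,0,0],"hand":-1}
    - {"offset":[0,0.005,0],"rotation":[-0.09,0,0],"hand":-1}

```text
time: 7.7
tcp_pos: [0.4984, -0.1989, 0.1233]
orientation: [0.64, 2.879, 0.721]
contact_force: [-0.1, 0.4, -5.4]
opening: 0.0122
gripper_force: 107.6
```

```bash
cat >>h.py <<'E'
def look(f,view=True):
    s=st(); R=Ro.from_rotvec(s["orientation"]); print("tilt",np.degrees(np.arccos(-R.apply([0,0,1])[2])))
    a,_=snap("top",f+"t"); b,_=snap("scene",f+"s")
    A=cv2.resize(a[130:250,320:430],(390,425),interpolation=cv2.INTER_CUBIC); B=cv2.resize(b[110:230,100:215],(407,425),interpolation=cv2.INTER_CUBIC)
    cv2.imwrite(f"pics/{f}.png",np.hstack([A,B])[:,:,::-1])
E
python3 -c "
from h import *
look('t28')"
```

```text
7.7 [ 0.4984 -0.1989  0.1233] [0.64  2.879 0.721] [-0.82   0.371  1.772  0.481  1.235 -2.169] F [-0.13  0.36 -5.43] T [-0.414  0.528  0.002] open 0.0122 107.59416103363037
tilt 28.1113383344169
```

View pics/t28.png

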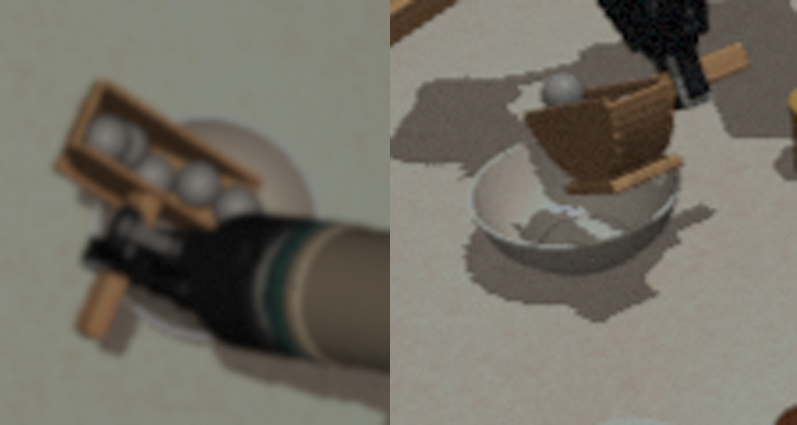

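At 28° all five balls are still in the scoop (left pane, row from (105,135) to (240,210)), and the low lip is over the bowl. Joint 6 is heading towards its limit, so I'll check that before tipping further.

```bash
python3 - <<'E'
from h import *
import h
s=ctrl.state(); R=Ro.from_rotvec(s["orientation"]);p=s["tcp_pos"]
for L in(.15,.2,.25,.3): print(L,wrist(p,R,.371+1.772,L)[0])
for yaw in(-25,-40,-50):
    h.YAW=yaw
    for th in(28,50,58): print(yaw,th,[wrist(*tilt(th,.14,.07),pit,.2)[0] for pit in(2.14,2.25)])
    plan(*tilt(28.1,.14,.068))
E
```

```text
0.15 [-0.51  0.55  1.11 -1.92]
0.2 [-0.55  0.54  1.12 -1.96]
0.25 [-0.6   0.54  1.14 -1.99]
0.3 [-0.64  0.53  1.16 -2.03]
-25 28 [array([-0.53,  0.55,  1.12, -1.94]), array([-0.53,  0.58,  1.02, -2.01])]
-25 50 [array([-0.63,  0.88,  1.35, -2.13]), array([-0.63,  0.9 ,  1.28, -2.22])]
-25 58 [array([-0.66,  0.99,  1.44, -2.16]), array([-0.66,  1.  ,  1.38, -2.26])]
offset [0.0009 0.0185 0.0106] rot [-0.0001  0.0001 -0.0003]
-40 28 [array([-0.5 ,  0.59,  0.98, -1.7 ]), array([-0.5 ,  0.63,  0.89, -1.78])]
-40 50 [array([-0.6 ,  0.99,  1.15, -1.98]), array([-0.6 ,  1.04,  1.09, -2.08])]
-40 58 [array([-0.63,  1.12,  1.23, -2.04]), array([-0.63,  1.15,  1.18, -2.15])]
offset [-0.0433  0.0436  0.024 ] rot [-1.000e-04 -7.840e-02  1.467e-01]
-50 28 [array([-0.48,  0.59,  0.89, -1.53]), array([-0.48,  0.65,  0.8 , -1.61])]
-50 50 [array([-0.57,  1.05,  1.  , -1.88]), array([-0.57,  1.12,  0.95, -1.99])]
-50 58 [array([-0.6 ,  1.19,  1.07, -1.96]), array([-0.6 ,  1.25,  1.04, -2.08])]
offset [-0.0763  0.0543  0.0297] rot [-1.000e-04 -1.307e-01  2.447e-01]
```

Emit:
servo_tool:
  rows:
    - {"offset":[0,0.004,0.002],"rotation":[0,0,0],"hand":-1}
    - {"offset":[0,0.01,0.005],"rotation":[0,0,0],"hand":-1}
    - {"offset":[0,0.016,0.009],"rotation":[0,0,0],"hand":-1}
    - {"offset":[0,0.0185,0.0105],"rotation":[-0.005,0,0],"hand":-1}
    - {"offset":[0,0.019,0.0105],"rotation":[-0.01,0,0],"hand":-1}
    - {"offset":[0,0.0195,0.0105],"rotation":[-0.017,0,0],"hand":-1}
    - {"offset":[0,0.02,0.0105],"rotation":[-0.025,0,0],"hand":-1}
    - {"offset":[0,0.0205,0.0105],"rotation":[-0.033,0,0],"hand":-1}
    - {"offset":[0,0.0205,0.0105],"rotation":[-0.033,0,0],"hand":-1}
    - {"offset":[0,0.0205,0.0105],"rotation":[-0.033,0,0],"hand":-1}

```text
time: 8.8
tcp_pos: [0.5034, -0.1884, 0.1238]
orientation: [0.633, 2.85, 0.792]
contact_force: [0.3, -0.0, -4.6]
opening: 0.0123
gripper_force: 107.6
```

Emit:
servo_tool:
  rows:
    - {"offset":[0,0.0003,0],"rotation":[-0.005,0,0],"hand":-1}
    - {"offset":[0,0.0006,0],"rotation":[-0.01,0,0],"hand":-1}
    - {"offset":[0,0.0009,0],"rotation":[-0.015,0,0],"hand":-1}
    - {"offset":[0,0.0013,0],"rotation":[-0.022,0,0],"hand":-1}
    - {"offset":[0,0.0013,0],"rotation":[-0.022,0,0],"hand":-1}
    - {"offset":[0,0.0013,0],"rotation":[-0.022,0,0],"hand":-1}
    - {"offset":[0,0.0013,0],"rotation":[-0.022,0,0],"hand":-1}

```text
time: 9.5
tcp_pos: [0.5037, -0.1876, 0.1242]
orientation: [0.628, 2.83, 0.839]
contact_force: [-0.7, -0.0, -4.0]
opening: 0.0122
gripper_force: 107.6
```

Emit:
servo_tool:
  rows:
    - {"offset":[0,0.0003,0],"rotation":[-0.005,0,0],"hand":-1}
    - {"offset":[0,0.0006,0],"rotation":[-0.01,0,0],"hand":-1}
    - {"offset":[0,0.0009,0],"rotation":[-0.015,0,0],"hand":-1}
    - {"offset":[0,0.0013,0],"rotation":[-0.022,0,0],"hand":-1}
    - {"offset":[0,0.0013,0],"rotation":[-0.022,0,0],"hand":-1}
    - {"offset":[0,0.0013,0],"rotation":[-0.022,0,0],"hand":-1}
    - {"offset":[0,0.0013,0],"rotation":[-0.022,0,0],"hand":-1}

```text
time: 10.2
tcp_pos: [0.5039, -0.1871, 0.1245]
orientation: [0.623, 2.81, 0.886]
contact_force: [0.4, -0.1, -3.8]
opening: 0.0119
gripper_force: 107.7
```

```bash
python3 -c "
from h import *
look('t35')"
```

```text
10.2 [ 0.5039 -0.1871  0.1245] [0.623 2.81  0.886] [-0.861  0.404  1.783  0.576  1.286 -2.255] F [ 0.42 -0.08 -3.82] T [-0.48   0.518  0.006] open 0.0119 107.65536189079285
tilt 35.01571848184538
```

View pics/t35.png

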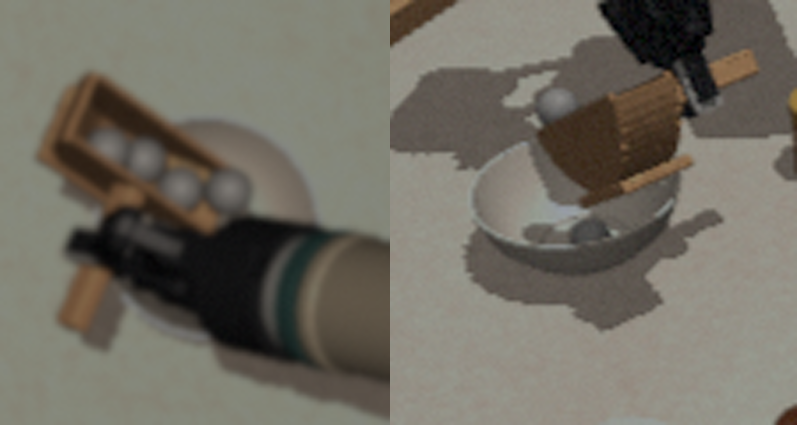

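At 35° one ball lies in the bowl (right pane, (590,230)) and four remain in the scoop.

Emit:
servo_tool:
  rows:
    - {"offset":[0,0.0003,0],"rotation":[-0.005,0,0],"hand":-1}
    - {"offset":[0,0.0006,0],"rotation":[-0.01,0,0],"hand":-1}
    - {"offset":[0,0.0009,0],"rotation":[-0.015,0,0],"hand":-1}
    - {"offset":[0,0.0013,0],"rotation":[-0.022,0,0],"hand":-1}
    - {"offset":[0,0.0013,0],"rotation":[-0.022,0,0],"hand":-1}
    - {"offset":[0,0.0013,0],"rotation":[-0.022,0,0],"hand":-1}
    - {"offset":[0,0.0013,0],"rotation":[-0.022,0,0],"hand":-1}
    - {"offset":[0,0.0013,0],"rotation":[-0.022,0,0],"hand":-1}

```text
time: 11.1
tcp_pos: [0.5041, -0.1866, 0.125]
orientation: [0.618, 2.788, 0.933]
contact_force: [-0.4, -0.4, -3.7]
opening: 0.0122
gripper_force: 107.8
```

```bash
python3 -c "
from h import *
look('t37')"
```

```text
11.1 [ 0.5041 -0.1866  0.125 ] [0.618 2.788 0.933] [-0.876  0.416  1.784  0.6    1.304 -2.281] F [-0.42 -0.42 -3.71] T [-0.514  0.554 -0.018] open 0.0122 107.83055305480957
tilt 36.99296303276061
```

Emit:
servo_tool:
  rows:
    - {"offset":[0,0.0003,0],"rotation":[-0.005,0,0],"hand":-1}
    - {"offset":[0,0.0006,0],"rotation":[-0.01,0,0],"hand":-1}
    - {"offset":[0,0.0009,0],"rotation":[-0.015,0,0],"hand":-1}
    - {"offset":[0,0.0013,0],"rotation":[-0.022,0,0],"hand":-1}
    - {"offset":[0,0.0013,0],"rotation":[-0.022,0,0],"hand":-1}
    - {"offset":[0,0.0013,0],"rotation":[-0.022,0,0],"hand":-1}
    - {"offset":[0,0.0013,0],"rotation":[-0.022,0,0],"hand":-1}
    - {"offset":[0,0.0013,0],"rotation":[-0.022,0,0],"hand":-1}

```text
time: 12.0
tcp_pos: [0.5043, -0.1861, 0.1253]
orientation: [0.613, 2.765, 0.979]
contact_force: [0.2, 0.9, -3.7]
opening: 0.012
gripper_force: 107.9
```

```bash
python3 -c "
from h import *
look('t39')"
```

```text
12.0 [ 0.5043 -0.1861  0.1253] [0.613 2.765 0.979] [-0.891  0.428  1.786  0.622  1.323 -2.306] F [ 0.22  0.86 -3.72] T [-0.593  0.481 -0.01 ] open 0.012 107.89761185646057
tilt 38.97345732642039
```

Emit:
servo_tool:
  rows:
    - {"offset":[0,0.0003,0],"rotation":[-0.005,0,0],"hand":-1}
    - {"offset":[0,0.0006,0],"rotation":[-0.01,0,0],"hand":-1}
    - {"offset":[0,0.0009,0],"rotation":[-0.015,0,0],"hand":-1}
    - {"offset":[0,0.0013,0],"rotation":[-0.022,0,0],"hand":-1}
    - {"offset":[0,0.0013,0],"rotation":[-0.022,0,0],"hand":-1}
    - {"offset":[0,0.0013,0],"rotation":[-0.022,0,0],"hand":-1}
    - {"offset":[0,0.0013,0],"rotation":[-0.022,0,0],"hand":-1}
    - {"offset":[0,0.0013,0],"rotation":[-0.022,0,0],"hand":-1}

```text
time: 12.9
tcp_pos: [0.5045, -0.1856, 0.1257]
orientation: [0.608, 2.742, 1.024]
contact_force: [0.2, 0.9, -3.2]
opening: 0.012
gripper_force: 107.9
```

```bash
python3 -c "
from h import *
look('t41')
cv2.imwrite('pics/m1.png',np.vstack([cv2.resize(cv2.imread('pics/%s.png'%n),(550,295)) for n in('t37','t41')]))"
```

```text
12.9 [ 0.5045 -0.1856  0.1257] [0.608 2.742 1.024] [-0.906  0.441  1.787  0.644  1.342 -2.331] F [ 0.19  0.9  -3.24] T [-0.59   0.586 -0.011] open 0.012 107.87134766578674
tilt 40.9530520605899
```

View pics/m1.png

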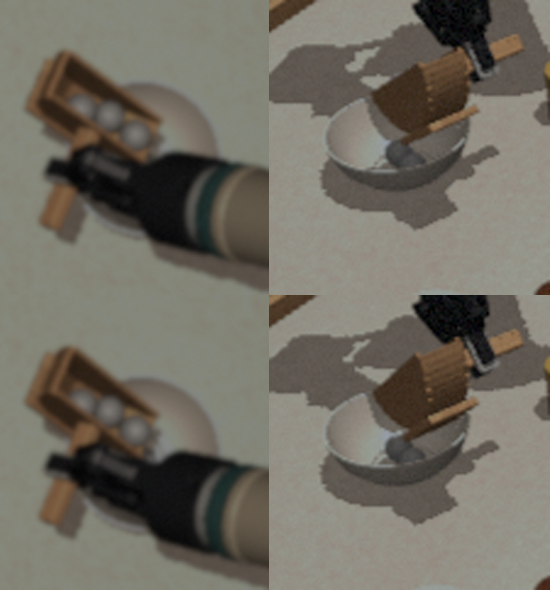

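At both 37° and 41° two balls are in the bowl (right panes) and three are in the scoop (left panes). I'll carry on in small steps and use the image difference inside the bowl to detect a drop.

```bash
cat >>h.py <<'E'
def dif(a,b):
    A,B=[cv2.imread(f"pics/{n}s.png").astype(int)[166:188,125:182] for n in(a,b)]
    print("diff",(np.abs(A-B).max(2)>25).sum())
E
python3 -c "
from h import *
for a,b in(('t28','t35'),('t35','t37'),('t37','t39'),('t39','t41')): dif(a,b)"
```

```text
diff 163
diff 116
diff 12
diff 11
```

Emit:
servo_tool:
  rows:
    - {"offset":[0,0.0003,0],"rotation":[-0.005,0,0],"hand":-1}
    - {"offset":[0,0.0006,0],"rotation":[-0.01,0,0],"hand":-1}
    - {"offset":[0,0.0009,0],"rotation":[-0.015,0,0],"hand":-1}
    - {"offset":[0,0.0013,0],"rotation":[-0.022,0,0],"hand":-1}
    - {"offset":[0,0.0013,0],"rotation":[-0.022,0,0],"hand":-1}
    - {"offset":[0,0.0013,0],"rotation":[-0.022,0,0],"hand":-1}
    - {"offset":[0,0.0013,0],"rotation":[-0.022,0,0],"hand":-1}
    - {"offset":[0,0.0013,0],"rotation":[-0.022,0,0],"hand":-1}

```text
time: 13.8
tcp_pos: [0.5048, -0.1852, 0.1262]
orientation: [0.603, 2.719, 1.069]
contact_force: [1.2, 0.3, -3.8]
opening: 0.0122
gripper_force: 107.9
```

```bash
python3 -c "
from h import *
look('t43'); dif('t41','t43')"
```

```text
13.8 [ 0.5048 -0.1852  0.1262] [0.603 2.719 1.069] [-0.92   0.455  1.788  0.665  1.361 -2.354] F [ 1.17  0.35 -3.8 ] T [-0.582  0.539  0.009] open 0.0122 107.90983200073242
tilt 42.93516114393387
diff 8
```

Emit:
servo_tool:
  rows:
    - {"offset":[0,0.0003,0],"rotation":[-0.005,0,0],"hand":-1}
    - {"offset":[0,0.0006,0],"rotation":[-0.01,0,0],"hand":-1}
    - {"offset":[0,0.0009,0],"rotation":[-0.015,0,0],"hand":-1}
    - {"offset":[0,0.001,0],"rotation":[-0.017,0,0],"hand":-1}
    - {"offset":[0,0.001,0],"rotation":[-0.017,0,0],"hand":-1}
    - {"offset":[0,0.001,0],"rotation":[-0.017,0,0],"hand":-1}
    - {"offset":[0,0.001,0],"rotation":[-0.017,0,0],"hand":-1}
    - {"offset":[0,0.001,0],"rotation":[-0.017,0,0],"hand":-1}

```text
time: 14.7
tcp_pos: [0.5049, -0.1848, 0.1265]
orientation: [0.599, 2.7, 1.103]
contact_force: [0.1, -0.2, -3.6]
opening: 0.0121
gripper_force: 108.0
```

```bash
python3 -c "
from h import *
look('t44'); dif('t43','t44')"
```

```text
14.7 [ 0.5049 -0.1848  0.1265] [0.599 2.7   1.103] [-0.93   0.466  1.789  0.68   1.376 -2.372] F [ 0.13 -0.21 -3.63] T [-0.603  0.596  0.028] open 0.0121 107.96982049942017
tilt 44.46216660931088
diff 4
```

The detector works: a drop changes over 100 pixels, no drop about 10. I'll go on in 1.5° steps.

Emit:
servo_tool:
  rows:
    - {"offset":[0,0.0003,0],"rotation":[-0.005,0,0],"hand":-1}
    - {"offset":[0,0.0006,0],"rotation":[-0.01,0,0],"hand":-1}
    - {"offset":[0,0.0009,0],"rotation":[-0.015,0,0],"hand":-1}
    - {"offset":[0,0.001,0],"rotation":[-0.017,0,0],"hand":-1}
    - {"offset":[0,0.001,0],"rotation":[-0.017,0,0],"hand":-1}
    - {"offset":[0,0.001,0],"rotation":[-0.017,0,0],"hand":-1}
    - {"offset":[0,0.001,0],"rotation":[-0.017,0,0],"hand":-1}
    - {"offset":[0,0.001,0],"rotation":[-0.017,0,0],"hand":-1}

```text
time: 15.6
tcp_pos: [0.5051, -0.1845, 0.1269]
orientation: [0.594, 2.681, 1.138]
contact_force: [0.5, -0.7, -4.0]
opening: 0.0123
gripper_force: 107.9
```

```bash
python3 -c "
from h import *
look('t46'); dif('t44','t46')"
```

```text
15.6 [ 0.5051 -0.1845  0.1269] [0.594 2.681 1.138] [-0.94   0.477  1.79   0.695  1.391 -2.389] F [ 0.45 -0.67 -3.99] T [-0.637  0.626 -0.033] open 0.0123 107.93657183647156
tilt 45.9912225994854
diff 7
```

Emit:
servo_tool:
  rows:
    - {"offset":[0,0.0003,0],"rotation":[-0.005,0,0],"hand":-1}
    - {"offset":[0,0.0006,0],"rotation":[-0.01,0,0],"hand":-1}
    - {"offset":[0,0.0009,0],"rotation":[-0.015,0,0],"hand":-1}
    - {"offset":[0,0.001,0],"rotation":[-0.017,0,0],"hand":-1}
    - {"offset":[0,0.001,0],"rotation":[-0.017,0,0],"hand":-1}
    - {"offset":[0,0.001,0],"rotation":[-0.017,0,0],"hand":-1}
    - {"offset":[0,0.001,0],"rotation":[-0.017,0,0],"hand":-1}
    - {"offset":[0,0.001,0],"rotation":[-0.017,0,0],"hand":-1}

```text
time: 16.5
tcp_pos: [0.5052, -0.1842, 0.1272]
orientation: [0.59, 2.661, 1.171]
contact_force: [-0.0, -0.1, -4.2]
opening: 0.0121
gripper_force: 108.0
```

```bash
python3 -c "
from h import *
look('t47'); dif('t46','t47')"
```

```text
16.5 [ 0.5052 -0.1842  0.1272] [0.59  2.661 1.171] [-0.95   0.488  1.791  0.709  1.406 -2.406] F [-0.   -0.14 -4.2 ] T [-0.668  0.547  0.028] open 0.0121 107.96115159988403
tilt 47.520961858470365
diff 6
```

Emit:
servo_tool:
  rows:
    - {"offset":[0,0.0003,0],"rotation":[-0.005,0,0],"hand":-1}
    - {"offset":[0,0.0006,0],"rotation":[-0.01,0,0],"hand":-1}
    - {"offset":[0,0.0009,0],"rotation":[-0.015,0,0],"hand":-1}
    - {"offset":[0,0.001,0],"rotation":[-0.017,0,0],"hand":-1}
    - {"offset":[0,0.001,0],"rotation":[-0.017,0,0],"hand":-1}
    - {"offset":[0,0.001,0],"rotation":[-0.017,0,0],"hand":-1}
    - {"offset":[0,0.001,0],"rotation":[-0.017,0,0],"hand":-1}
    - {"offset":[0,0.001,0],"rotation":[-0.017,0,0],"hand":-1}

```text
time: 17.4
tcp_pos: [0.5054, -0.1839, 0.1277]
orientation: [0.586, 2.641, 1.205]
contact_force: [-0.4, 0.2, -4.4]
opening: 0.0123
gripper_force: 108.0
```

```bash
python3 -c "
from h import *
look('t49'); dif('t47','t49')"
```

```text
17.4 [ 0.5054 -0.1839  0.1277] [0.586 2.641 1.205] [-0.959  0.499  1.792  0.724  1.421 -2.423] F [-0.37  0.24 -4.35] T [-0.641  0.54  -0.042] open 0.0123 107.9697847366333
tilt 49.060283206080776
diff 37
```

Emit:
servo_tool:
  rows:
    - {"offset":[0,0,0],"rotation":[0,0,0],"hand":-1}
    - {"offset":[0,0,0],"rotation":[0,0,0],"hand":-1}
    - {"offset":[0,0,0],"rotation":[0,0,0],"hand":-1}

```text
time: 17.8
tcp_pos: [0.5053, -0.1839, 0.1276]
orientation: [0.586, 2.641, 1.205]
contact_force: [0.5, -0.2, -3.8]
opening: 0.0122
gripper_force: 108.0
```

```bash
python3 -c "
from h import *
look('t49b'); dif('t47','t49b'); dif('t49','t49b')"
```

```text
17.8 [ 0.5053 -0.1839  0.1276] [0.586 2.641 1.205] [-0.959  0.499  1.792  0.724  1.421 -2.423] F [ 0.47 -0.25 -3.79] T [-0.608  0.548 -0.005] open 0.0122 107.99567699432373
tilt 49.05653403316426
diff 110
diff 120
```

View pics/t49b.png

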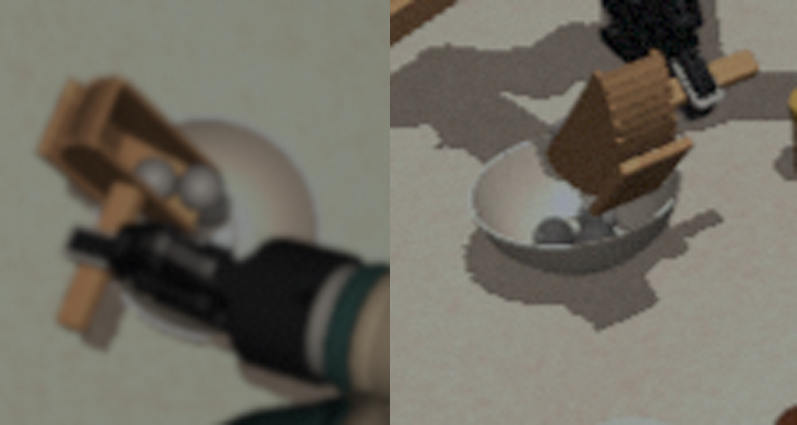

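The third ball has dropped: two are left in the scoop, at (155,178) and (200,188) in the left pane. Now levelling.

Emit:
servo_tool:
  rows:
    - {"offset":[0,-0.0005,0],"rotation":[0.008,0,0],"hand":-1}
    - {"offset":[0,-0.0015,0],"rotation":[0.025,0,0],"hand":-1}
    - {"offset":[0,-0.003,0],"rotation":[0.05,0,0],"hand":-1}
    - {"offset":[0,-0.0048,-0.0003],"rotation":[0.08,0,0],"hand":-1}
    - {"offset":[0,-0.0066,-0.0006],"rotation":[0.11,0,0],"hand":-1}
    - {"offset":[0,-0.0084,-0.001],"rotation":[0.14,0,0],"hand":-1}
    - {"offset":[0,-0.01,-0.0014],"rotation":[0.17,0,0],"hand":-1}
    - {"offset":[0,-0.0117,-0.0018],"rotation":[0.2,0,0],"hand":-1}
    - {"offset":[0,-0.0134,-0.0024],"rotation":[0.23,0,0],"hand":-1}
    - {"offset":[0,-0.015,-0.003],"rotation":[0.26,0,0],"hand":-1}

```text
time: 18.9
tcp_pos: [0.5026, -0.1886, 0.1236]
orientation: [0.643, 2.903, 0.658]
contact_force: [-0.8, 0.5, -3.3]
opening: 0.0124
gripper_force: 107.6
```

Emit:
servo_tool:
  rows:
    - {"offset":[0,-0.0018,0],"rotation":[0.03,0,0],"hand":-1}
    - {"offset":[0,-0.0036,0],"rotation":[0.06,0,0],"hand":-1}
    - {"offset":[0,-0.0054,-0.0004],"rotation":[0.09,0,0],"hand":-1}
    - {"offset":[0,-0.007,-0.0007],"rotation":[0.12,0,0],"hand":-1}
    - {"offset":[0,-0.0088,-0.001],"rotation":[0.15,0,0],"hand":-1}
    - {"offset":[0,-0.0106,-0.0015],"rotation":[0.18,0,0],"hand":-1}
    - {"offset":[0,-0.0123,-0.002],"rotation":[0.21,0,0],"hand":-1}
    - {"offset":[0,-0.014,-0.0026],"rotation":[0.24,0,0],"hand":-1}
    - {"offset":[0,-0.0152,-0.003],"rotation":[0.265,0,0],"hand":-1}
    - {"offset":[0,-0.016,-0.0035],"rotation":[0.28,0,0],"hand":-1}

```text
time: 19.9
tcp_pos: [0.4991, -0.195, 0.1216]
orientation: [0.679, 3.066, 0.012]
contact_force: [-0.2, 0.1, -3.7]
opening: 0.0126
gripper_force: 107.7
```

Emit:
servo_tool:
  rows:
    - {"offset":[0,0,-0.005],"rotation":[0.002,0,0],"hand":-1}
    - {"offset":[0,0,-0.015],"rotation":[0.004,0,0],"hand":-1}
    - {"offset":[0,0,-0.025],"rotation":[0.004,0,0],"hand":-1}
    - {"offset":[0,0,-0.035],"rotation":[0.004,0,0],"hand":-1}
    - {"offset":[0,0,-0.04],"rotation":[0.004,0,0],"hand":-1}
    - {"offset":[0,0,-0.04],"rotation":[0.004,0,0],"hand":-1}
    - {"offset":[0,0,-0.04],"rotation":[0.004,0,0],"hand":-1}

```text
time: 20.6
tcp_pos: [0.4992, -0.1969, 0.1409]
orientation: [0.681, 3.067, 0.003]
contact_force: [0.1, -0.1, -2.8]
opening: 0.0125
gripper_force: 107.8
```

```bash
python3 - <<'E'
from h import *
look('lev')
y=np.radians(-10); sx=np.array([np.cos(y),np.sin(y),0])
s=ctrl.state(); R=toolR(-10); p=np.array([.517,.2995,0])-.065*sx; p[2]=s["tcp_pos"][2]
print(p); plan(p,R)
E
```

```text
20.6 [ 0.4992 -0.1969  0.1409] [6.810e-01 3.067e+00 3.000e-03] [-0.507  0.286  1.729  0.002  1.127 -1.641] F [ 0.09 -0.06 -2.83] T [0.173 0.201 0.049] open 0.0125 107.79534101486206
tilt 0.10220996907716919
[0.4529875  0.31078713 0.14071144]
offset [0.513  0.8808 0.0019] rot [ 0.0012 -0.0002 -0.167 ]
```

View pics/lev.png

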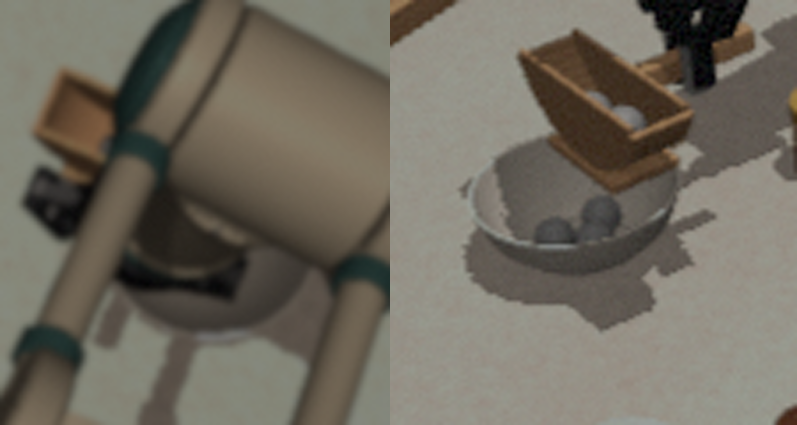

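Three balls are in the bowl (right pane, near (585,225)) and two in the level scoop. Next is the move to the mat.

Emit:
servo_tool:
  rows:
    - {"offset":[0.005,0.009,0],"rotation":[0,0,-0.002],"hand":-1}
    - {"offset":[0.017,0.029,0],"rotation":[0,0,-0.006],"hand":-1}
    - {"offset":[0.036,0.063,0],"rotation":[0,0,-0.012],"hand":-1}
    - {"offset":[0.063,0.107,0],"rotation":[0,0,-0.02],"hand":-1}
    - {"offset":[0.095,0.163,0],"rotation":[0,0,-0.031],"hand":-1}
    - {"offset":[0.131,0.225,0],"rotation":[0,0,-0.043],"hand":-1}
    - {"offset":[0.17,0.292,0],"rotation":[0,0,-0.055],"hand":-1}
    - {"offset":[0.208,0.358,0],"rotation":[0,0,-0.068],"hand":-1}
    - {"offset":[0.246,0.423,0],"rotation":[0,0,-0.08],"hand":-1}
    - {"offset":[0.285,0.489,0],"rotation":[0,0,-0.093],"hand":-1}

```text
time: 21.7
tcp_pos: [0.4725, 0.0873, 0.1415]
orientation: [0.453, 3.108, 0.003]
contact_force: [0.5, 0.8, -3.2]
opening: 0.0122
gripper_force: 107.8
```

Emit:
servo_tool:
  rows:
    - {"offset":[0.028,0.071,0],"rotation":[0,0,-0.012],"hand":-1}
    - {"offset":[0.056,0.141,0],"rotation":[0,0,-0.025],"hand":-1}
    - {"offset":[0.083,0.209,0],"rotation":[0,0,-0.037],"hand":-1}
    - {"offset":[0.107,0.268,0],"rotation":[0,0,-0.047],"hand":-1}
    - {"offset":[0.126,0.317,0],"rotation":[0,0,-0.056],"hand":-1}
    - {"offset":[0.141,0.354,0],"rotation":[0,0,-0.062],"hand":-1}
    - {"offset":[0.152,0.382,0],"rotation":[0,0,-0.067],"hand":-1}
    - {"offset":[0.16,0.4,0],"rotation":[0,0,-0.07],"hand":-1}
    - {"offset":[0.165,0.413,0],"rotation":[0,0,-0.073],"hand":-1}
    - {"offset":[0.168,0.421,0],"rotation":[0,0,-0.074],"hand":-1}

```text
time: 22.7
tcp_pos: [0.4532, 0.3109, 0.1417]
orientation: [0.273, 3.129, 0.002]
contact_force: [-0.9, 0.3, -3.0]
opening: 0.0125
gripper_force: 107.7
```

Emit:
servo_tool:
  rows:
    - {"offset":[0,0,0.01],"rotation":[0,0,0],"hand":-1}
    - {"offset":[0,0,0.025],"rotation":[0,0,0],"hand":-1}
    - {"offset":[0,0,0.045],"rotation":[0,0,0],"hand":-1}
    - {"offset":[0,0,0.065],"rotation":[0,0,0],"hand":-1}
    - {"offset":[0,0,0.085],"rotation":[0,0,0],"hand":-1}
    - {"offset":[0,0,0.105],"rotation":[0,0,0],"hand":-1}
    - {"offset":[0,0,0.12],"rotation":[0,0,0],"hand":-1}
    - {"offset":[0,0,0.13],"rotation":[0,0,0],"hand":-1}
    - {"offset":[0,0,0.13],"rotation":[0,0,0],"hand":-1}
    - {"offset":[0,0,0.13],"rotation":[0,0,0],"hand":-1}

```text
time: 23.7
tcp_pos: [0.4537, 0.311, 0.0768]
orientation: [0.273, 3.129, 0.003]
contact_force: [0.7, -0.1, -2.9]
opening: 0.0122
gripper_force: 107.7
```

```bash
python3 - <<'E'
from h import *
s=st()
a,d=snap("top","pl_t"); b,e=snap("scene","pl_s")
A=cv2.resize(a[130:260,60:200],(400,371),interpolation=cv2.INTER_CUBIC);B=cv2.resize(b[130:280,320:460],(400,371),interpolation=cv2.INTER_CUBIC)
cv2.imwrite("pics/pl.png",np.hstack([A,B])[:,:,::-1])
R=toolR(-10); plan([.453,.3108,.037],R)
# actual scoop droop: rim & foot heights
C=cloud("scene",e); 
E
```

```text
23.7 [0.4537 0.311  0.0768] [2.730e-01 3.129e+00 3.000e-03] [ 4.740e-01  3.690e-01  1.786e+00  1.000e-03  9.840e-01 -9.230e-01] F [ 0.65 -0.06 -2.92] T [ 0.062  0.293 -0.006] open 0.0122 107.7411139011383
offset [ 0.0017 -0.0011  0.0804] rot [0.0015 0.0009 0.0002]
```

View pics/pl.png

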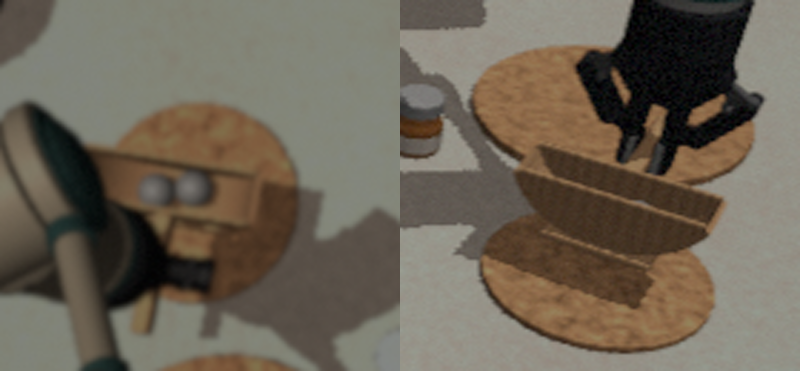

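The scoop is level over the mat with both balls inside (left pane, (175,188)). Lowering it now.

Emit:
servo_tool:
  rows:
    - {"offset":[0,0,0.008],"rotation":[0,0,0],"hand":-1}
    - {"offset":[0,0,0.022],"rotation":[0,0,0],"hand":-1}
    - {"offset":[0,0,0.038],"rotation":[0,0,0],"hand":-1}
    - {"offset":[0,0,0.054],"rotation":[0,0,0],"hand":-1}
    - {"offset":[0,0,0.066],"rotation":[0,0,0],"hand":-1}
    - {"offset":[0,0,0.074],"rotation":[0,0,0],"hand":-1}
    - {"offset":[0,0,0.079],"rotation":[0,0,0],"hand":-1}
    - {"offset":[0,0,0.081],"rotation":[0,0,0],"hand":-1}
    - {"offset":[0,0,0.081],"rotation":[0,0,0],"hand":-1}
    - {"offset":[0,0,0.081],"rotation":[0,0,0],"hand":-1}

```text
time: 24.8
tcp_pos: [0.4538, 0.3111, 0.0365]
orientation: [0.273, 3.128, 0.003]
contact_force: [-0.2, 0.1, -3.9]
opening: 0.0124
gripper_force: 107.8
```

Emit:
servo_tool:
  rows:
    - {"offset":[0,0,0.001],"rotation":[0,0,0],"hand":-1}
    - {"offset":[0,0,0.002],"rotation":[0,0,0],"hand":-1}
    - {"offset":[0,0,0.002],"rotation":[0,0,0],"hand":-1}

```text
time: 25.1
tcp_pos: [0.4536, 0.3112, 0.0358]
orientation: [0.273, 3.128, 0.003]
contact_force: [-2.2, -0.5, 2.8]
opening: 0.0123
gripper_force: 108.6
```

Contact felt (the vertical force changed sign). Easing the grip and opening.

Emit:
servo_tool:
  rows:
    - {"offset":[0,0,0],"rotation":[0,0,0],"hand":-1}
    - {"offset":[0,0,0],"rotation":[0,0,0],"hand":-1}
    - {"offset":[0,0,0],"rotation":[0,0,0],"hand":-0.65}
    - {"offset":[0,0,0],"rotation":[0,0,0],"hand":-0.5}
    - {"offset":[0,0,0],"rotation":[0,0,0],"hand":-0.3}
    - {"offset":[0,0,0],"rotation":[0,0,0],"hand":0}
    - {"offset":[0,0,0],"rotation":[0,0,0],"hand":0.2}
    - {"offset":[0,0,0],"rotation":[0,0,0],"hand":0.2}
    - {"offset":[0,0,0],"rotation":[0,0,0],"hand":0.2}
    - {"offset":[0,0,0],"rotation":[0,0,0],"hand":0.2}
  newtons: 20

```text
time: 26.1
tcp_pos: [0.4535, 0.3109, 0.0352]
orientation: [0.273, 3.129, 0.002]
contact_force: [0.2, -0.2, -0.2]
opening: 0.0512
gripper_force: 0.0
```

Emit:
servo_tool:
  rows:
    - {"offset":[0,0,-0.02],"rotation":[0,0,0],"hand":0.2}
    - {"offset":[0,0,-0.06],"rotation":[0,0,0],"hand":0.2}
    - {"offset":[0,0,-0.12],"rotation":[0,0,0],"hand":0.2}
    - {"offset":[0,0,-0.2],"rotation":[0,0,0],"hand":0.2}
    - {"offset":[0.08,0,-0.28],"rotation":[0,0,0],"hand":0.2}
    - {"offset":[0.16,0,-0.34],"rotation":[0,0,0],"hand":0.2}
    - {"offset":[0.24,0,-0.36],"rotation":[0,0,0],"hand":0.2}
    - {"offset":[0.3,0,-0.36],"rotation":[0,0,0],"hand":0.2}
    - {"offset":[0.3,0,-0.36],"rotation":[0,0,0],"hand":0.2}
    - {"offset":[0.3,0,-0.36],"rotation":[0,0,0],"hand":0.2}

```text
time: 27.1
tcp_pos: [0.3055, 0.3368, 0.216]
orientation: [0.271, 3.127, 0.004]
contact_force: [0.1, -0.1, 0.3]
opening: 0.051
gripper_force: 0.0
```

```bash
python3 - <<'E'
from h import *
s=st()
a,d=snap("top","fin_t"); b,e=snap("scene","fin_s")
A=cv2.resize(a[130:260,60:420],(800,289),interpolation=cv2.INTER_CUBIC);B=cv2.resize(b[120:280,100:460],(800,311),interpolation=cv2.INTER_CUBIC)
cv2.imwrite("pics/fin.png",np.vstack([A,B])[:299+301,:,::-1])
C=cloud("top",d); Z=C[...,2]; m=np.zeros(Z.shape,bool); m[150:210,80:190]=1; m&=(Z>.05)&(Z<.09)&(d>0)
P=C[m]; print(len(P),cv2.minAreaRect(P[:,:2].astype(np.float32)),np.percentile(P[:,2],[5,50,95]))
E
```

```text
27.1 [0.3055 0.3368 0.216 ] [0.271 3.127 0.004] [ 0.681  0.102  1.771  0.     1.266 -0.717] F [ 0.15 -0.14  0.31] T [0.039 0.039 0.024] open 0.051 0.0
459 ((0.5155114531517029, 0.299338698387146), (0.1402364820241928, 0.050036996603012085), 80.80738067626953) [0.05154363 0.06465672 0.07080829]
```

View pics/fin.png

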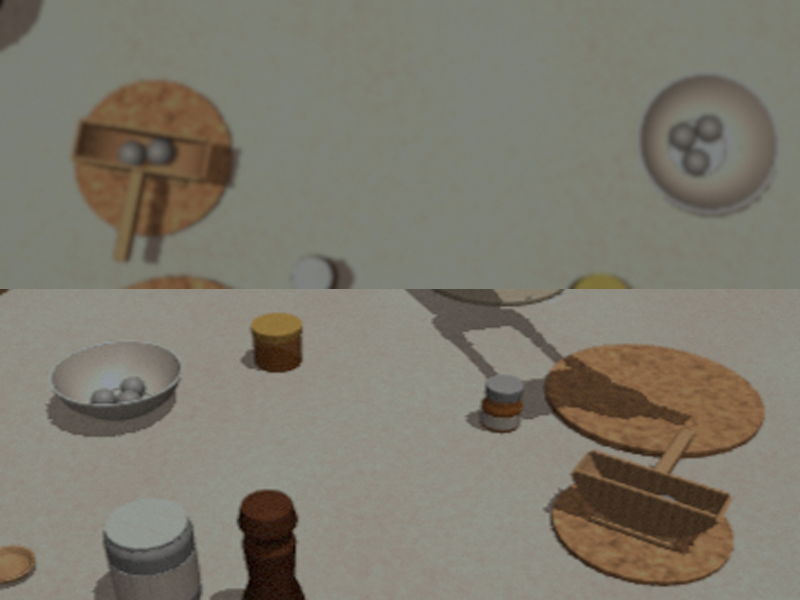

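The scoop stands on the mat at about (0.516, 0.299) with two balls in it, three balls are in the bowl, and the arm is clear. Handing in.

```bash
python3 -c "
from rig import ctrl
print(ctrl.finish_job())"
```

```text
the job is handed in; nothing more can be done
None
```

I handed the job in at about 27 s of the 72 s limit: three balls are in the bowl and two in the scoop, which stands upright within a few millimetres of the mat's centre with the gripper clear; no verdict was returned.

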